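Change the fruit peeler over from small to large persimmons

ROBOT

A 6-joint arm with a two-finger parallel gripper is mounted at the origin on the work surface. World frame = base frame: x ahead of the robot, y to its left, z up, the work surface at z = 0. Lengths are in m, angles in rad, forces in N, time in s.
With the tool pointing down it reaches from about 0.275 to 1 m from the base axis. Payload 8.4 kg.
Tool frame: the origin (TCP) lies at the very end of the fingers, on their centre line; the grasp point (between the pads) lies 19 mm behind it; z points along the fingers, y is the line along which they close (so a half turn about z gives the same grasp; the last joint's range is limited). The gripper opens to 85 mm and grips with 20 to 120 N. Pads are 22 mm wide; open, the fingers measure 114 mm over their backs; the gripper's body (76 mm by 85 mm) begins 54 mm behind the grasp point. The pads swing forward as they close: fully open they stand 13 mm farther back than shut.
Start: joints at [-1.306, 0.353, 1.633, -0, 1.155, -0.002], TCP at [0.165, -0.603, 0.231] pointing down, gripper open.
Joint ranges: [-2.63, 2.63], [-0.92, 2.1], [0.06, 2.66], [-1.3, 4.44], [0, 2.69], [-3.02, 3.02]. Speed limits (rad/s): [2.22, 2.22, 2.79, 3.14, 3.14, 3.14].

INTERFACE

Orientations are given as [roll, pitch, yaw] about the fixed x, y, z axes, in that order (R = Rz(yaw) Ry(pitch) Rx(roll)).
In Python, from workcell import state, vision, ticket, spotter gives the robot as it stands.
- The arm moves only by the shell command python3 -m pendant 'ROWS' [OPENING] [FORCE]. ROWS is JSON, a list of rows, each an object with "offset": the shift along the tool's x, y, z in m, a list of three; "turn": the turn about the tool's z in degrees. A call has 1 to 10 rows; each row shifts and turns the commanded pose from where the row before left it, along the tool's axes as they then stand; what a row does not reach is not made up. A row lasts 1/10 s, in which the tool goes at most 50 mm and 8.59 degrees, less where a joint would pass 70% of its speed; a pose out of reach is approached as far as the arm can. A call is refused whole if a number of a shift passes 0.05 or a number of a turn 8.59, either way. A call with a gripper value outside its range is refused whole. OPENING is the closure, from 0 (fully open) to 1 (shut), set as the call begins (- or left out, the last holds). The fingers move at their own pace and stop on an object; FORCE is the grip in N (left out, the last holds). Time passes only in rows, so rows that do not move let the fingers close. It gives the time, the measured TCP pose, the force, the opening and the grip force at its end, in the units of the state.
- state(): the state, without advancing time (a new reading comes with each control period).
- vision.snapshot(name): name is "scene" or "top"; returns a dict with "pixels" (420x560x3 uint8, blue, green, red), "mtx" (3x3 intrinsics, pixels), "R" (3x3) and "t" (3): a world point X has camera coordinates R X + t. Camera axes: x right, y down, z forward; pixel columns grow to the right and rows downward; lengths in m; the calibration is good to about 2 mm. A picture is of the moment at which its call begins. There is no depth.
- ticket.sign_off(): hands the job in; it is judged then, once.
Trained networks look in a picture, given as the dict that the camera call returned (one of the last four; its "shot" number tells which), for a name from the list of things; names that differ only in an ending like _2 or _b are one class to them, and where a whole thing is asked for, a point or a joint stands for the part that bears it (a point fixed in the world has none). Each returns a list of dicts, best first, with "conf" (0 to 1); they miss things now and then, are a little off and sometimes report something else, mostly with a low value. They report only what shows in the picture. A call takes as long as a camera call. They do not tell look-alikes from the thing itself.
- spotter.regions_of(target, picture): "pixels" (420x560 bool, what is visible of it) and "uv" ([column, row] in pixels, amid what is visible of it).
The state is a dict: "time_s": time; "joints": joint angles; "dq": joint speeds; "joint_efforts": joint torques, N m; "eef_pos": TCP position; "tcp_rot": TCP orientation; "force": force on the tool from outside, world axes, zero at the start; "torque": the same for the moment, N m; "gripper_width": finger opening in m; "grasp_force": force on a finger pad.
Only numpy, scipy, OpenCV 4.12 (cv2) and the standard library are available. Lean on these libraries where they do the work, as an engineer would, in place of code of your own. Each camera call takes 0.05 s, during which the arm holds its last target. There are 200 camera calls.

TASK

The small persimmons are done, so set the peeler up for the big one. Put the small peeled fruit from the spindle cup upright into the empty pocket of the pulp tray, then swap the cups, parking one on the round rubber mat: the large cup goes fully down on the spindle, the small cup fully down on the light wooden stand the large one came from, which must not tip. Then stand the big unpeeled persimmon upright in the large cup; leave the three-pronged fork and the fruit already in the tray alone.

Things in the scene. Friction and masses are not known exactly. Their poses are not given: they have to be found in the camera images.
- peeler: Fruit peeler, fixed: green frame, blue deck 200 x 240 mm, top 75 mm up. Origin at bench height on the upright spindle's axis, z up. Spindle: flat shoulder 90 mm above the bench, on it a taper nose 25 mm tall (21 mm thick at foot, 8 at tip); cups drop on loosely. 100 mm towards its own -y, a white half-pipe tool rest up to 154 mm above the bench; 110 mm towards its +y a peel guard 146 mm high.
- cup_small: Small steel cup, at first on the spindle with the small fruit in it. Origin: centre of its underside, z up. Hub 34 mm wide, 30 tall, bored 24 wide, 30 deep from below; then a dish 52 mm wide with a straight side 30 to 46 mm above the origin (grip there). Dish floor 36 mm above the origin, rim 10 mm higher. 100 g. Fully down its origin lies 90 mm above the bench on the spindle, 40 on the stand.
- cup_large: Large steel drive cup, on a light wooden stand at the start. Same hub, bore and heights as the small cup, but the dish is 66 mm across (58 mm inside). Origin at the centre of its underside, z up. About 150 g.
- stand: Light turned wooden stand (60 g, loose on the bench, easily tipped) that holds the large cup at the start. Origin at the centre of its underside, z up. Foot 72 mm across, flat shoulder 40 mm above the bench (32 mm across) with a taper nose on it just like the spindle's, 25 mm tall. A cup is fully down when its origin is on the shoulder.
- fork: Three-pronged brass fork fitting, 36 mm across and 58 mm tall, with the same hub, standing on a second stand that is just like the first; both stay where they are. Origin at the centre of its underside (40 mm above the bench), z up.
- fruit_small: Small peeled persimmon, pale orange, 42 mm across, 48 tall, calyx on top; at first in the small cup on the spindle. Origin: centre of its flat underside (22 mm across), z up through the calyx. Widest 20 to 30 mm above the origin. The cup's rim is wider than the fruit and reaches 10 mm above its underside: keep fingertips above the rim. 45 g.
- fruit_done: Another small peeled persimmon, just like the first, already in one pocket of the pulp tray; it stays there. Origin at the centre of its underside, z up.
- fruit_large: Big unpeeled persimmon, deep orange, 60 mm across and 56 mm tall, calyx on top, standing alone on the bench between robot and peeler. Origin at the centre of its flat underside (32 mm across), z up through the calyx. Widest from 24 to 35 mm above the origin. About 120 g.
- tray: Grey-brown moulded pulp tray, 76 mm (x) by 142 mm (y) and 14 mm high, fixed to the bench. Origin at the centre of its underside, z up. Two round pockets 48 mm wide and 9 mm deep (floor 5 mm above the bench): the empty one is centred 34 mm from the origin along the tray's +y, the other, with the finished fruit, 34 mm along -y.
- mat: Round black rubber mat, 100 mm across, 3 mm thick, flat on the bench and fixed; clear at the start: the free spot to park a cup. Origin at the centre of its underside.
Things that resemble listed ones, but are neither listed nor needed, are in the scene too. What is shaped like the cup_large but blue or green is not meant.

How it is judged:
By the outcome, as a careful person would: the job done as asked, in the order asked, and still so for the second after the job is handed in, with the robot touching nothing.
It also fails if it takes over 134 s, if anything falls off the work surface, if the arm or the gripper's body presses on something with over 40 N, if the wrist force passes 120 N, or if a joint passes its speed limit or range.

## Working session

There is one attempt and no reset: what is moved stays moved. The work goes in short steps, Python scripts to look and compute and a shell command to move; the robot and the scene stay as the last step left them, time stands still between calls to the robot, and variables do not carry over. Pictures are saved under pics/ and viewed, at most 14 in all, crops included, and the job is handed in when it is done.

```bash
ls; mkdir -p pics; cat > h.py <<'E'
import numpy as np, cv2
from workcell import state, vision, ticket, spotter
def ray(p,uv,z):
    d=np.linalg.inv(p["mtx"])@[uv[0],uv[1],1.]; R=np.array(p["R"]);t=np.array(p["t"])
    c=-R.T@t; d=R.T@d; return c+d*(z-c[2])/d[2]
def proj(p,X):
    q=np.array(p["mtx"])@(np.array(p["R"])@np.array(X,float)+np.array(p["t"])); return q[:2]/q[2]
E
python3 - <<'E'
from h import *
for n in("top","scene"):
    p=vision.snapshot(n); cv2.imwrite(f"pics/{n}0.png",p["pixels"])
    print(n,-np.array(p["R"]).T@np.array(p["t"]))
    for k in "peeler cup_small cup_large stand fork fruit_small fruit_done fruit_large tray mat".split():
        for r in spotter.regions_of(k,p):
            if r["conf"]>.2: print(k,round(r["conf"],2),np.round(r["uv"]),r["pixels"].sum(),np.round(ray(p,r["uv"],0.05),3)[:2])
s=state();print(s)
E
```

```text
pics
top [0.25802463 0.04339113 1.47651857]
peeler 0.71 [289. 181.] 5864 [ 0.644 -0.021]
cup_large 0.91 [122. 207.] 415 [0.564 0.475]
cup_large 0.8 [161. 202.] 389 [0.58 0.36]
cup_large 0.61 [202. 209.] 380 [0.558 0.239]
stand 0.64 [174. 211.] 170 [0.551 0.319]
fork 0.69 [175. 213.] 162 [0.547 0.319]
fork 0.63 [170. 261.] 142 [0.403 0.329]
fruit_small 0.76 [291. 168.] 181 [ 0.683 -0.027]
fruit_done 0.56 [403. 210.] 157 [ 0.554 -0.36 ]
fruit_large 0.85 [273. 255.] 305 [0.421 0.029]
tray 0.7 [394. 201.] 998 [ 0.581 -0.332]
mat 0.75 [393. 262.] 847 [ 0.399 -0.321]
mat 0.68 [402. 209.] 174 [ 0.557 -0.358]
scene [1.46815682 0.1967753  0.76060355]
peeler 0.6 [255. 248.] 6925 [ 0.654 -0.016]
peeler 0.34 [249. 230.] 271 [ 0.588 -0.049]
cup_small 0.86 [246. 230.] 244 [ 0.588 -0.056]
cup_large 0.9 [409. 242.] 542 [0.549 0.355]
cup_large 0.85 [362. 239.] 515 [0.563 0.237]
cup_large 0.66 [455. 257.] 538 [0.583 0.46 ]
stand 0.57 [407. 262.] 427 [0.625 0.346]
fork 0.55 [397. 205.] 233 [0.387 0.328]
fruit_small 0.64 [247. 218.] 334 [ 0.539 -0.067]
fruit_done 0.59 [141. 212.] 247 [ 0.578 -0.352]
fru
[... 170 characters left out ...]
e_s': 1.1, 'joints': array([-1.30640722e+00,  3.53041750e-01,  1.63342710e+00,  3.59928117e-05,
        1.15517726e+00, -2.37206713e-03]), 'dq': array([-7.02353470e-04, -8.78025640e-04,  1.78191562e-04, -1.95021029e-04,
       -3.13148969e-03,  5.20433547e-05]), 'joint_efforts': array([ 6.76771451e-04, -6.05177379e+01, -3.42441201e+01, -3.17781605e-04,
        1.05410149e-03, -1.81966288e-05]), 'eef_pos': array([ 0.16478082, -0.60287767,  0.23124326]), 'tcp_rot': array([-3.14153928e+00, -3.30545470e-05,  2.66746639e-01]), 'force': array([ 0.18116978,  0.04029703, -0.62316487]), 'torque': array([ 0.00580117, -0.00206225, -0.03220544]), 'grasp_force': 0.0, 'gripper_width': 0.08503619054632348}
```

```bash
python3 - <<'E'
import cv2
a=cv2.imread("pics/top0.png")[140:300,80:460]; b=cv2.imread("pics/scene0.png")[170:310,100:490]
cv2.imwrite("pics/a.png",cv2.resize(a,(800,337),interpolation=3)); cv2.imwrite("pics/b.png",cv2.resize(b,(800,287),interpolation=3))
E
```

```text
(no output)
```

View pics/a.png

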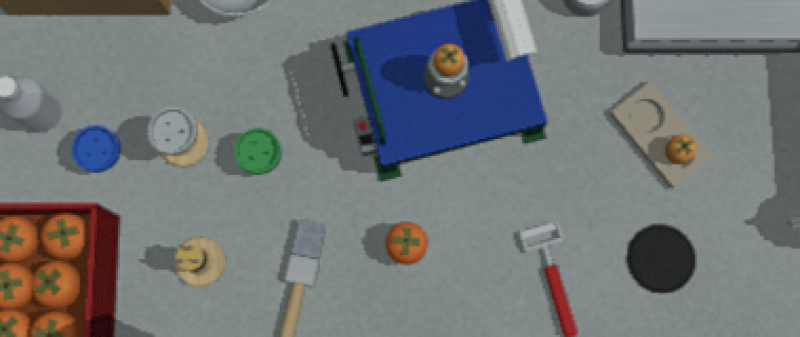

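View pics/b.png

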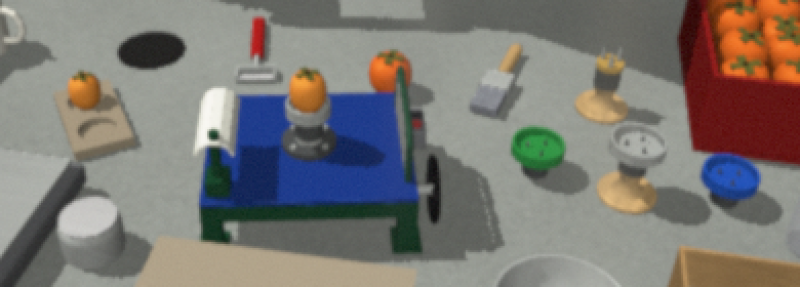

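The steel cup on the pale stand is the one meant. It is at top (161,202) and scene (409,242), and it matches "steel, on a light wooden stand". The blue cup (122,207) and green cup (202,209), both on the bench, are look-alikes. The fork stands on the second stand at top (170,261), and the fruit still to be peeled is alone at top (273,255). The crate fruits are extras. Next I'll measure with silhouette models in both views.

```bash
cat >> h.py <<'E'
from scipy.optimize import least_squares
A=np.linspace(0,2*np.pi,48,endpoint=False)
def sil(p,x,y,prof):   # prof: (r,z) rings; union of hulls of successive rings
    m=np.zeros((420*4,560*4),np.uint8)
    P=[np.array([proj(p,[x+r*np.cos(a),y+r*np.sin(a),z]) for a in A]) for r,z in prof]
    for a,b in zip(P[:-1],P[1:]):
        h=cv2.convexHull(np.float32(np.vstack([a,b]))*4+1.5); cv2.fillConvexPoly(m,np.int32(np.round(h)),1)
    return m
def cen(m,s=1.):
    v,u=np.nonzero(m); return np.array([u.mean(),v.mean()])/s-(1.5/4 if s==4 else 0)
def fit(p,mask,prof,x,y):
    c=cen(mask)
    for _ in range(4):
        q=cen(sil(p,x,y,prof),4.); z=prof[-1][1]
        d=ray(p,c,z)-ray(p,q,z); x+=d[0];y+=d[1]
    a=sil(p,x,y,prof); a=cv2.resize(a,(560,420),interpolation=cv2.INTER_AREA)>0
    return np.round([x,y,(a&mask).sum()/(a|mask).sum()],4)
def best(k,p,near,r=.12):
    z=[q for q in spotter.regions_of(k,p) if np.linalg.norm(ray(p,q["uv"],.05)[:2]-near)<r]
    return z[0]["pixels"] if z else None
dishL=[(.033,.07),(.033,.086)]; 
def cupP(r,z): return [(.017,z),(.017,z+.03),(r,z+.03),(r,z+.046)]
def fruitS(z): return [(.011,z),(.018,z+.01),(.021,z+.02),(.021,z+.03),(.016,z+.042),(.008,z+.048)]
def fruitL(z): return [(.016,z),(.026,z+.012),(.030,z+.024),(.030,z+.035),(.022,z+.05),(.01,z+.056)]
E
python3 - <<'E'
from h import *
for n in("top","scene"):
    p=vision.snapshot(n)
    def go(k,near,prof):
        m=best(k,p,np.array(near))
        print(n,k,None if m is None else (fit(p,m,prof,*near),m.sum()))
    go("cup_large",(.568,.358),cupP(.033,.04))
    go("fruit_small",(.63,-.02),fruitS(.126))
    go("cup_small",(.63,-.02),cupP(.026,.09))
    go("fruit_large",(.43,.03),fruitL(0))
    go("fruit_done",(.55,-.35),fruitS(.005))
    go("mat",(.40,-.32),[(.05,0),(.05,.003)])
    m=best("tray",p,np.array((.58,-.33)),.2)
    if m is not None:
        c=max(cv2.findContours(np.uint8(m),0,2)[0],key=cv2.contourArea)
        g=np.array([ray(p,u[0],.012)[:2] for u in c]);print(n,"tray",cv2.minAreaRect(np.float32(g)*1000))
    m=best("peeler",p,np.array((.63,-.02)),.2)
    if m is not None:
        b=p["pixels"].astype(int); bl=((b[...,0]>90)&(b[...,2]<60)&(b[...,1]<90))&m
        c=max(cv2.findContours(np.uint8(bl),0,2)[0],key=cv2.contourArea)
        g=np.array([ray(p,u[0],.075)[:2] for u in c]);print(n,"deck",bl.sum(),cv2.minAreaRect(np.float32(g)*1000))
E
```

```text
top cup_large (array([0.5451, 0.2344, 0.9635]), np.int64(427))
top fruit_small None
top cup_small (array([ 0.6375, -0.0242,  0.2986]), np.int64(90))
top fruit_large (array([0.4238, 0.0289, 0.9571]), np.int64(350))
top fruit_done (array([ 0.5565, -0.3656,  0.8471]), np.int64(144))
top mat (array([ 0.4019, -0.3364,  0.9487]), np.int64(832))
top tray ((582.3657836914062, -342.7411804199219), (145.88449096679688, 82.95828247070312), 38.12675857543945)
top deck 3627 ((650.97119140625, -25.513931274414062), (198.07003784179688, 238.5791473388672), 14.59152889251709)
scene cup_large (array([0.6089, 0.4521, 0.8063]), np.int64(537))
scene fruit_small (array([ 0.6525, -0.0279,  0.9841]), np.int64(312))
scene cup_small (array([ 0.6693, -0.0226,  0.5756]), np.int64(288))
scene fruit_large (array([0.419 , 0.0255, 0.8299]), np.int64(348))
scene fruit_done (array([ 0.5548, -0.3651,  0.9307]), np.int64(215))
scene mat (array([ 0.4044, -0.3351,  0.9284]), np.int64(526))
scene tray ((588.07958984375, -341.6259765625), (161.89303588867188, 77.3359603881836), 38.350914001464844)
scene deck 3148 ((657.2921142578125, -17.494888305664062), (198.8230438232422, 218.55836486816406), 14.794609069824219)
```

```bash
cat >> h.py <<'E'
def to(x,y,z,yaw=None):
    s=state(); e=s["eef_pos"]; w=s["tcp_rot"][2]; d=np.array([x,y,z])-e
    c,n=np.cos(w),np.sin(w); o=np.array([c*d[0]+n*d[1], n*d[0]-c*d[1], -d[2]])*1000
    print("t",round(s["time_s"],2),"tcp",np.round(e,4),"rot",np.round(np.degrees(s["tcp_rot"]),1),"F",np.round(s["force"],1),"w",round(s["gripper_width"],4),"gf",round(s["grasp_force"],1))
    print("offset mm",np.round(o,1), "" if yaw is None else ("turn",round(np.degrees(w)-yaw,1)))
E
python3 - <<'E'
from h import *
for n in("top","scene"):
    p=vision.snapshot(n)
    for k,near,prof in(("cup_large",(.568,.353),cupP(.033,.04)),("fruit_small",(.652,-.027),fruitS(.126))):
        m=best(k,p,np.array(near),.06 if k[0]=="c" else .2)
        print(n,k,None if m is None else (fit(p,m,prof,*near),m.sum()))
to(.652,-.027,.231)
E
```

```text
top cup_large (array([0.5731, 0.3519, 0.9564]), np.int64(457))
top fruit_small (array([ 0.6527, -0.0269,  0.9737]), np.int64(190))
scene cup_large (array([0.5769, 0.3528, 0.8569]), np.int64(510))
scene fruit_small (array([ 0.6514, -0.0291,  0.926 ]), np.int64(290))
t 2.3 tcp [ 0.1648 -0.6029  0.2313] rot [180.   -0.   15.3] F [ 0.8 -0.5  0.4] w 0.0853 gf 0.0
offset mm [ 6.218e+02 -4.271e+02  3.000e-01]
```

```bash
python3 -m pendant '[{"offset":[0.037,-0.025,0],"turn":0},{"offset":[0.037,-0.025,0],"turn":0},{"offset":[0.037,-0.025,0],"turn":0},{"offset":[0.037,-0.025,0],"turn":0},{"offset":[0.037,-0.025,0],"turn":0},{"offset":[0.037,-0.025,0],"turn":0},{"offset":[0.037,-0.025,0],"turn":0},{"offset":[0.037,-0.025,0],"turn":0},{"offset":[0.037,-0.025,0],"turn":0},{"offset":[0.037,-0.025,0],"turn":0}]' 0 30
python3 -m pendant '[{"offset":[0.036,-0.025,0],"turn":0},{"offset":[0.036,-0.025,0],"turn":0},{"offset":[0.036,-0.025,0],"turn":0},{"offset":[0.036,-0.025,0],"turn":0},{"offset":[0.036,-0.025,0],"turn":0},{"offset":[0.036,-0.025,0],"turn":0},{"offset":[0,0,0],"turn":0},{"offset":[0,0,0],"turn":0}]'
python3 -c "
from h import *
to(.6525,-.028,.139)"
```

```text
time_s: 3.3
eef_pos: [0.4568, -0.2627, 0.2316]
tcp_rot: [3.141, -0.0, 0.267]
force: [-1.0, -1.1, 0.6]
gripper_width: 0.0854
grasp_force: 0.0
time_s: 4.1
eef_pos: [0.6247, -0.0617, 0.2309]
tcp_rot: [-3.142, 0.001, 0.269]
force: [-0.6, 0.6, -0.6]
gripper_width: 0.0855
grasp_force: 0.0
t 4.1 tcp [ 0.6247 -0.0617  0.2309] rot [-180.     0.    15.4] F [-0.6  0.6 -0.6] w 0.0855 gf 0.0
offset mm [ 35.7 -25.1  91.9]
```

```bash
python3 -m pendant '[{"offset":[0.036,-0.025,0],"turn":0},{"offset":[0,0,0.03],"turn":0},{"offset":[0,0,0.03],"turn":0},{"offset":[0,0,0.02],"turn":0},{"offset":[0,0,0.012],"turn":0},{"offset":[0,0,0],"turn":0}]'
python3 -m pendant '[{"offset":[0,0,0],"turn":0},{"offset":[0,0,0],"turn":0},{"offset":[0,0,0],"turn":0},{"offset":[0,0,0],"turn":0},{"offset":[0,0,0],"turn":0},{"offset":[0,0,0],"turn":0},{"offset":[0,0,0],"turn":0},{"offset":[0,0,0],"turn":0}]' 0.7 25
```

```text
time_s: 4.7
eef_pos: [0.6512, -0.0299, 0.1378]
tcp_rot: [-3.141, 0.003, 0.266]
force: [-0.3, 0.2, 0.7]
gripper_width: 0.0854
grasp_force: 0.0
time_s: 5.5
eef_pos: [0.6535, -0.029, 0.1408]
tcp_rot: [3.141, -0.002, 0.267]
force: [-2.0, 0.0, 6.7]
gripper_width: 0.0407
grasp_force: 25.0
```

```bash
python3 - <<'E'
from h import *
p=vision.snapshot("scene"); cv2.imwrite("pics/g1.png",cv2.resize(p["pixels"][170:290,180:320],(700,600),interpolation=3))
to(.6525,-.028,.139)
E
```

```text
t 5.55 tcp [ 0.6535 -0.029   0.1408] rot [ 1.80e+02 -1.00e-01  1.53e+01] F [-0.2 -0.   6.8] w 0.0405 gf 25.0
offset mm [-0.7 -1.3  1.8]
```

View pics/g1.png

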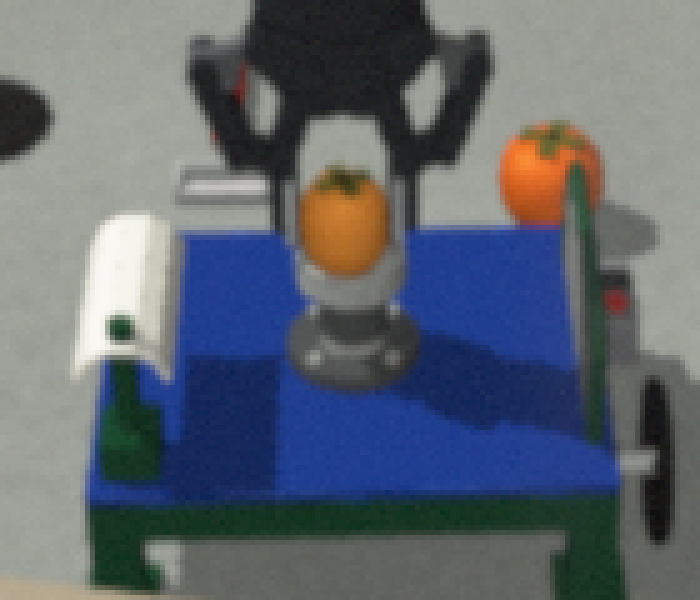

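The fruit is gripped at crop (345,220) with both pads on it, just above the rim. The upward force suggests contact on its upper shoulder. I'll lift slowly and check.

```bash
python3 -m pendant '[{"offset":[0,0,-0.01],"turn":0},{"offset":[0,0,-0.015],"turn":0},{"offset":[0,0,-0.02],"turn":0},{"offset":[0,0,-0.02],"turn":0},{"offset":[0,0,-0.02],"turn":0},{"offset":[0,0,0],"turn":0}]'
python3 - <<'E'
from h import *
p=vision.snapshot("scene"); cv2.imwrite("pics/g2.png",cv2.resize(p["pixels"][120:290,180:320],(494,600),interpolation=3))
to(.6085,-.3215,.2)
E
```

```text
time_s: 6.15
eef_pos: [0.6547, -0.029, 0.2286]
tcp_rot: [3.14, -0.006, 0.267]
force: [-0.3, 0.5, -0.4]
gripper_width: 0.0409
grasp_force: 25.4
t 6.2 tcp [ 0.6538 -0.0289  0.2266] rot [179.9  -0.2  15.3] F [ 0.6  0.1 -1.7] w 0.0407 gf 25.4
offset mm [-120.8  270.3   26.6]
```

View pics/g2.png

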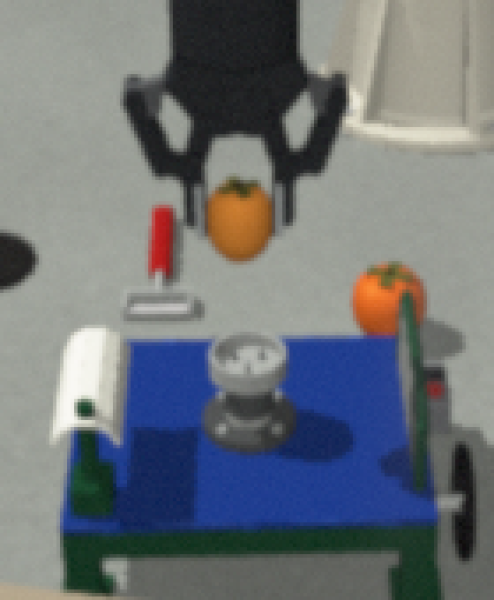

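The fruit hangs upright at crop (240,220), and the small cup stayed seated at crop (248,390). Next I'll carry the fruit to the tray.

```bash
python3 -m pendant '[{"offset":[-0.010,0.02,0],"turn":0},{"offset":[-0.015,0.034,0],"turn":0},{"offset":[-0.016,0.036,0],"turn":0},{"offset":[-0.016,0.036,0],"turn":0},{"offset":[-0.016,0.036,0],"turn":0},{"offset":[-0.016,0.036,0],"turn":0},{"offset":[-0.016,0.036,0],"turn":0},{"offset":[-0.010,0.023,0],"turn":0},{"offset":[-0.006,0.013,0],"turn":0},{"offset":[0,0,0],"turn":0}]'
python3 -m pendant '[{"offset":[0,0,0.03],"turn":0},{"offset":[0,0,0.04],"turn":0},{"offset":[0,0,0.04],"turn":0},{"offset":[0,0,0.03],"turn":0},{"offset":[0,0,0.02],"turn":0},{"offset":[0,0,0],"turn":0},{"offset":[0,0,0],"turn":0}]'
python3 - <<'E'
from h import *
for n in("top","scene"):
    p=vision.snapshot(n)
    m=best("cup_small",p,np.array((.64,-.03)),.1)
    if m is not None: print(n,fit(p,m,cupP(.026,.09),.652,-.028))
    if n=="scene": cv2.imwrite("pics/g3.png",cv2.resize(p["pixels"][150:270,90:230],(700,600),interpolation=3))
to(.6085,-.3215,.021)
E
```

```text
time_s: 7.2
eef_pos: [0.6065, -0.3225, 0.2234]
tcp_rot: [-3.141, 0.001, 0.265]
force: [0.6, 0.6, -0.5]
gripper_width: 0.0406
grasp_force: 25.4
time_s: 7.9
eef_pos: [0.6076, -0.3201, 0.0645]
tcp_rot: [-3.141, 0.0, 0.268]
force: [0.5, -0.5, -0.3]
gripper_width: 0.0406
grasp_force: 25.5
top [ 0.6518 -0.0279  0.9512]
scene [ 0.6546 -0.0282  0.9242]
t 8.1 tcp [ 0.6082 -0.3215  0.066 ] rot [ 1.799e+02 -1.000e-01  1.530e+01] F [ 0.2 -0.8 -0.1] w 0.0411 gf 25.5
offset mm [ 0.3  0.1 45. ]
```

View pics/g3.png

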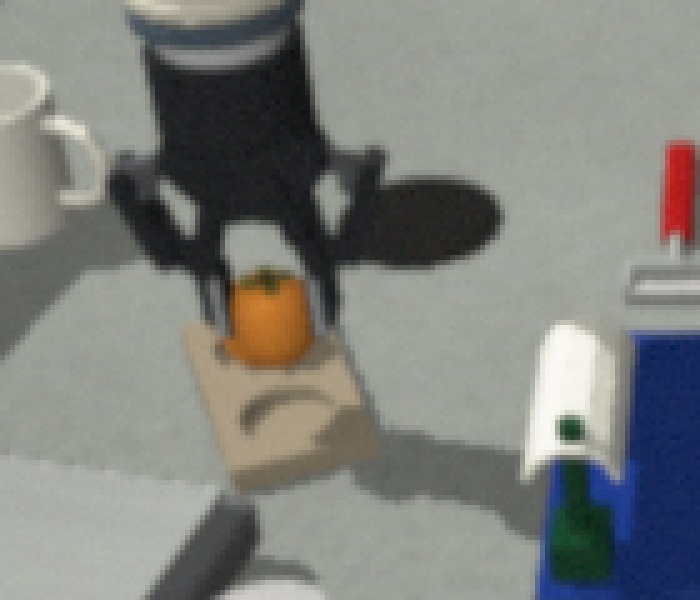

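```bash
python3 - <<'E'
from h import *
p=vision.snapshot("scene"); f=lambda X:np.round((proj(p,X)-[90,150])*5)
print("fruit mid now",f([.608,-.3215,.075]),"placed",f([.6085,-.3215,.03]))
im=cv2.resize(p["pixels"],None,fx=5,fy=5,interpolation=3)
def circ(x,y,r,z,c):
    q=np.array([proj(p,[x+r*np.cos(a),y+r*np.sin(a),z]) for a in A])*5+2
    cv2.polylines(im,[np.int32(q)],True,c,1)
circ(.6085,-.3215,.024,.014,(0,255,0)); circ(.6085,-.3215,.011,.005,(255,0,0)); circ(.5557,-.3653,.024,.014,(0,0,255))
u=np.array([np.cos(np.radians(38.2)),np.sin(np.radians(38.2))]);v=np.array([u[1],-u[0]]);c=np.array([.5824,-.3427])
q=[proj(p,[*(c+a*.071*u+b*.038*v),.014])*5+2 for a,b in((1,1),(1,-1),(-1,-1),(-1,1))]
cv2.polylines(im,[np.int32(q)],True,(255,255,0),1)
cv2.imwrite("pics/g4.png",im[940:1300,550:950])
E
```

```text
fruit mid now [274. 313.] placed [287. 383.]
```

View pics/g4.png

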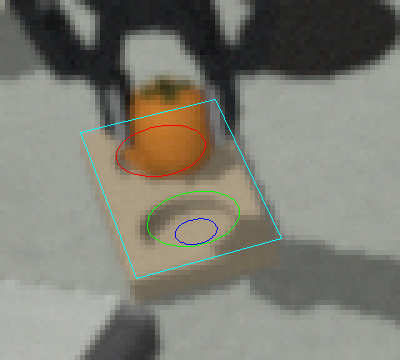

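The overlay puts the green ring on the real empty pocket at crop (193,219), within about 1–2 mm. I'll lower the fruit and release it.

```bash
python3 -m pendant '[{"offset":[0,0,0.02],"turn":0},{"offset":[0,0,0.015],"turn":0},{"offset":[0,0,0.006],"turn":0},{"offset":[0,0,0.003],"turn":0},{"offset":[0,0,0],"turn":0},{"offset":[0,0,0],"turn":0}]'
python3 -m pendant '[{"offset":[0,0,0],"turn":0},{"offset":[0,0,0],"turn":0},{"offset":[0,0,0],"turn":0},{"offset":[0,0,0],"turn":0},{"offset":[0,0,0],"turn":0}]' 0.2
python3 -m pendant '[{"offset":[0,0,-0.02],"turn":0},{"offset":[0,0,-0.04],"turn":0},{"offset":[0,0,-0.05],"turn":0},{"offset":[0,0,-0.05],"turn":0},{"offset":[0,0,-0.04],"turn":0},{"offset":[0,0,0],"turn":0}]' 0
python3 - <<'E'
from h import *
p=vision.snapshot("scene")
for r in spotter.regions_of("fruit_small",p):
    w=ray(p,r["uv"],.03)
    print(r["conf"],r["uv"],fit(p,r["pixels"],fruitS(.005),w[0],w[1]))
cv2.imwrite("pics/g5.png",cv2.resize(p["pixels"][180:260,100:200],(500,400),interpolation=3))
to(.653,-.028,.22)
E
```

```text
time_s: 8.75
eef_pos: [0.6076, -0.3215, 0.0207]
tcp_rot: [3.141, -0.001, 0.267]
force: [-0.3, 0.6, 0.4]
gripper_width: 0.0407
grasp_force: 25.5
time_s: 9.25
eef_pos: [0.6072, -0.3213, 0.0203]
tcp_rot: [3.142, -0.0, 0.267]
force: [-1.1, -0.3, -0.0]
gripper_width: 0.0682
grasp_force: 0.0
time_s: 9.85
eef_pos: [0.6102, -0.3229, 0.2276]
tcp_rot: [3.134, -0.008, 0.267]
force: [-0.0, 0.7, 0.2]
gripper_width: 0.0855
grasp_force: 0.0
0.49 [146.6, 227.9] [ 0.6094 -0.3217  0.9286]
t 9.95 tcp [ 0.6076 -0.3215  0.2215] rot [ 1.799e+02 -1.000e-01  1.530e+01] F [-0.5  0.7 -1.1] w 0.0857 gf 0.0
offset mm [ 121.2 -271.1    1.5]
```

View pics/g5.png

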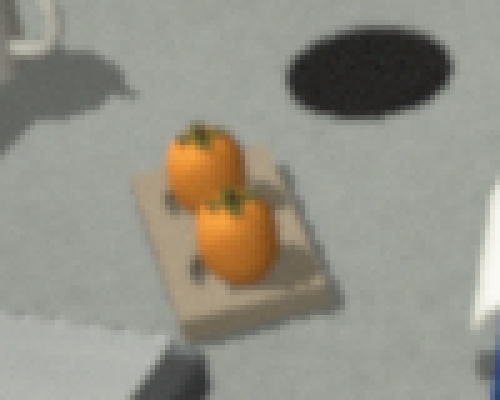

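The fruit stands upright in the pocket at crop (235,235), and the finished one at (203,165) hasn't moved. Next is the small cup.

```bash
python3 -m pendant '[{"offset":[0.018,-0.040,0],"turn":0},{"offset":[0.018,-0.040,0],"turn":0},{"offset":[0.018,-0.040,0],"turn":0},{"offset":[0.018,-0.040,0],"turn":0},{"offset":[0.018,-0.040,0],"turn":0},{"offset":[0.018,-0.040,0],"turn":0},{"offset":[0.013,-0.031,0],"turn":0},{"offset":[0,0,0],"turn":0},{"offset":[0,0,0],"turn":0}]'
python3 -m pendant '[{"offset":[0,0,0.03],"turn":0},{"offset":[0,0,0.03],"turn":0},{"offset":[0,0,0.03],"turn":0},{"offset":[0,0,0.015],"turn":0},{"offset":[0,0,0.01],"turn":0},{"offset":[0,0,0],"turn":0},{"offset":[0,0,0],"turn":0}]'
python3 -c "
from h import *
to(.653,-.028,.106)"
```

```text
time_s: 10.85
eef_pos: [0.6515, -0.0274, 0.2183]
tcp_rot: [-3.141, 0.003, 0.269]
force: [-1.2, 0.4, -0.5]
gripper_width: 0.0852
grasp_force: 0.0
time_s: 11.55
eef_pos: [0.6531, -0.0283, 0.1061]
tcp_rot: [3.141, -0.001, 0.266]
force: [1.0, -0.6, 0.9]
gripper_width: 0.0852
grasp_force: 0.0
t 11.55 tcp [ 0.6531 -0.0283  0.1061] rot [ 1.80e+02 -1.00e-01  1.53e+01] F [ 1.  -0.6  0.9] w 0.0852 gf 0.0
offset mm [-0.  -0.4  0.1]
```

```bash
python3 -m pendant '[{"offset":[0,0,0],"turn":0},{"offset":[0,0,0],"turn":0},{"offset":[0,0,0],"turn":0},{"offset":[0,0,0],"turn":0},{"offset":[0,0,0],"turn":0},{"offset":[0,0,0],"turn":0},{"offset":[0,0,0],"turn":0}]' 0.7 40
python3 -m pendant '[{"offset":[0,0,-0.01],"turn":0},{"offset":[0,0,-0.02],"turn":0},{"offset":[0,0,-0.03],"turn":0},{"offset":[0,0,-0.03],"turn":0},{"offset":[0,0,-0.03],"turn":0},{"offset":[0,0,0],"turn":0},{"offset":[0,0,0],"turn":0}]'
python3 -c "
from h import *
to(.403,-.3357,.1)"
```

```text
time_s: 12.25
eef_pos: [0.6531, -0.0279, 0.1066]
tcp_rot: [3.141, -0.002, 0.267]
force: [-0.5, 0.1, 5.0]
gripper_width: 0.0503
grasp_force: 41.0
time_s: 12.95
eef_pos: [0.6527, -0.0279, 0.2265]
tcp_rot: [3.141, -0.002, 0.267]
force: [0.4, 0.2, -1.8]
gripper_width: 0.0505
grasp_force: 41.9
t 12.95 tcp [ 0.6527 -0.0279  0.2265] rot [ 1.80e+02 -1.00e-01  1.53e+01] F [ 0.4  0.2 -1.8] w 0.0505 gf 41.9
offset mm [-322.   231.   126.5]
```

```bash
python3 -m pendant '[{"offset":[-0.02,0.015,0],"turn":0},{"offset":[-0.036,0.026,0],"turn":0},{"offset":[-0.036,0.026,0],"turn":0},{"offset":[-0.036,0.026,0],"turn":0},{"offset":[-0.036,0.026,0],"turn":0},{"offset":[-0.036,0.026,0],"turn":0},{"offset":[-0.036,0.026,0],"turn":0},{"offset":[-0.036,0.026,0],"turn":0},{"offset":[-0.030,0.020,0],"turn":0},{"offset":[-0.020,0.014,0],"turn":0}]'
python3 -m pendant '[{"offset":[0,0,0.03],"turn":0},{"offset":[0,0,0.04],"turn":0},{"offset":[0,0,0.04],"turn":0},{"offset":[0,0,0.04],"turn":0},{"offset":[0,0,0.03],"turn":0},{"offset":[0,0,0.015],"turn":0},{"offset":[0,0,0],"turn":0},{"offset":[0,0,0],"turn":0}]'
python3 -c "
from h import *
to(.403,-.3357,.02)"
```

```text
time_s: 13.95
eef_pos: [0.4002, -0.3366, 0.2241]
tcp_rot: [-3.14, 0.002, 0.265]
force: [-0.3, 1.1, -1.0]
gripper_width: 0.0507
grasp_force: 41.9
time_s: 14.75
eef_pos: [0.4023, -0.3353, 0.0299]
tcp_rot: [-3.14, 0.001, 0.267]
force: [0.8, 0.1, -1.5]
gripper_width: 0.0502
grasp_force: 41.9
t 14.75 tcp [ 0.4023 -0.3353  0.0299] rot [-1.799e+02  1.000e-01  1.530e+01] F [ 0.8  0.1 -1.5] w 0.0502 gf 41.9
offset mm [0.6 0.6 9.9]
```

```bash
python3 -m pendant '[{"offset":[0,0,0.005],"turn":0},{"offset":[0,0,0.003],"turn":0},{"offset":[0,0,0.002],"turn":0},{"offset":[0,0,0],"turn":0},{"offset":[0,0,0],"turn":0}]'
python3 -m pendant '[{"offset":[0,0,0],"turn":0},{"offset":[0,0,0],"turn":0},{"offset":[0,0,0],"turn":0},{"offset":[0,0,0],"turn":0},{"offset":[0,0,0],"turn":0},{"offset":[0,0,0],"turn":0}]' 0
python3 -m pendant '[{"offset":[0,0,-0.02],"turn":0},{"offset":[0,0,-0.05],"turn":0},{"offset":[0,0,-0.05],"turn":0},{"offset":[0,0,-0.05],"turn":0},{"offset":[0,0,-0.04],"turn":0},{"offset":[0,0,0],"turn":0}]'
python3 - <<'E'
from h import *
for n in("top","scene"):
    p=vision.snapshot(n)
    m=best("cup_small",p,np.array((.403,-.335)),.1)
    if m is not None: print(n,fit(p,m,cupP(.026,.003),.402,-.335))
    m=best("cup_large",p,np.array((.574,.352)),.06)
    if m is not None: print(n,"L",fit(p,m,cupP(.033,.04),.574,.352))
to(.5745,.352,.22)
E
```

```text
time_s: 15.25
eef_pos: [0.4029, -0.3358, 0.0205]
tcp_rot: [3.141, -0.0, 0.267]
force: [-0.6, -0.2, -1.7]
gripper_width: 0.0506
grasp_force: 41.9
time_s: 15.85
eef_pos: [0.4028, -0.3357, 0.0203]
tcp_rot: [-3.142, 0.0, 0.267]
force: [-0.1, 0.4, -0.1]
gripper_width: 0.0855
grasp_force: 0.0
time_s: 16.45
eef_pos: [0.4052, -0.3378, 0.2362]
tcp_rot: [3.133, -0.006, 0.267]
force: [1.0, -0.3, 0.4]
gripper_width: 0.0855
grasp_force: 0.0
top [ 0.3972 -0.3304  0.5714]
scene [ 0.4042 -0.3373  0.9329]
scene L [0.5765 0.3515 0.9097]
t 16.75 tcp [ 0.4019 -0.335   0.2285] rot [-1.799e+02  1.000e-01  1.530e+01] F [-1.3 -0.5 -0.2] w 0.0849 gf 0.0
offset mm [ 347.6 -617.2    8.5]
```

```bash
python3 -m pendant '[{"offset":[0.022,-0.039,0],"turn":0},{"offset":[0.022,-0.039,0],"turn":0},{"offset":[0.022,-0.039,0],"turn":0},{"offset":[0.022,-0.039,0],"turn":0},{"offset":[0.022,-0.039,0],"turn":0},{"offset":[0.022,-0.039,0],"turn":0},{"offset":[0.022,-0.039,0],"turn":0},{"offset":[0.022,-0.039,0],"turn":0},{"offset":[0.022,-0.039,0],"turn":0},{"offset":[0.022,-0.039,0],"turn":0}]'
python3 -m pendant '[{"offset":[0.022,-0.039,0],"turn":0},{"offset":[0.022,-0.039,0],"turn":0},{"offset":[0.022,-0.039,0],"turn":0},{"offset":[0.022,-0.039,0],"turn":0},{"offset":[0.022,-0.039,0],"turn":0},{"offset":[0.018,-0.032,0],"turn":0},{"offset":[0,0,0],"turn":0},{"offset":[0,0,0],"turn":0}]'
python3 - <<'E'
from h import *
p=vision.snapshot("scene")
m=best("cup_large",p,np.array((.574,.352)),.06)
if m is not None: print("L",fit(p,m,cupP(.033,.04),.574,.352))
to(.5745,.352,.055)
E
```

```text
time_s: 17.75
eef_pos: [0.5117, 0.1003, 0.229]
tcp_rot: [-3.142, 0.002, 0.267]
force: [0.5, -0.6, -0.4]
gripper_width: 0.0856
grasp_force: 0.0
time_s: 18.55
eef_pos: [0.5749, 0.3512, 0.2282]
tcp_rot: [3.14, 0.003, 0.268]
force: [-0.5, -0.4, -0.8]
gripper_width: 0.0851
grasp_force: 0.0
L [0.5763 0.3513 0.9649]
t 18.65 tcp [0.5751 0.35   0.2291] rot [1.799e+02 1.000e-01 1.530e+01] F [ 0.2 -0.1 -0.6] w 0.0856 gf 0.0
offset mm [-1.000e-01 -2.100e+00  1.741e+02]
```

```bash
python3 -m pendant '[{"offset":[0,-0.001,0.04],"turn":0},{"offset":[0,0,0.04],"turn":0},{"offset":[0,0,0.035],"turn":0},{"offset":[0,0,0.025],"turn":0},{"offset":[0,0,0.015],"turn":0},{"offset":[0,0,0.01],"turn":0},{"offset":[0,0,0.009],"turn":0},{"offset":[0,0,0],"turn":0},{"offset":[0,0,0],"turn":0}]'
python3 - <<'E'
from h import *
p=vision.snapshot("scene")
cv2.imwrite("pics/g6.png",cv2.resize(p["pixels"][190:310,340:480],(700,600),interpolation=3))
to(.5750,.3515,.055)
E
```

```text
time_s: 19.55
eef_pos: [0.5761, 0.3524, 0.0572]
tcp_rot: [-3.141, -0.001, 0.267]
force: [-0.6, -0.2, 0.6]
gripper_width: 0.0855
grasp_force: 0.0
t 19.6 tcp [0.5761 0.3526 0.0574] rot [-1.80e+02 -1.00e-01  1.53e+01] F [ 0.4 -0.1  0.2] w 0.0855 gf 0.0
offset mm [-1.4  0.7  2.4]
```

View pics/g6.png

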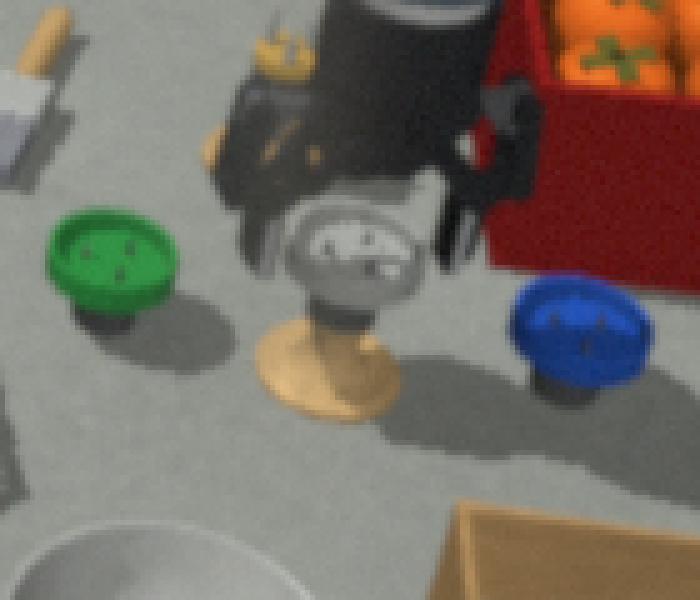

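The fingers straddle the steel cup at crop (355,255) evenly, with the stand standing and the fork, green and blue cups clear. I'll grip it.

```bash
python3 -m pendant '[{"offset":[-0.001,0,0.002],"turn":0},{"offset":[0,0,0],"turn":0},{"offset":[0,0,0],"turn":0},{"offset":[0,0,0],"turn":0},{"offset":[0,0,0],"turn":0},{"offset":[0,0,0],"turn":0}]' 0.6 40
python3 -m pendant '[{"offset":[0,0,-0.005],"turn":0},{"offset":[0,0,-0.01],"turn":0},{"offset":[0,0,-0.01],"turn":0},{"offset":[0,0,-0.01],"turn":0},{"offset":[0,0,-0.02],"turn":0},{"offset":[0,0,-0.04],"turn":0},{"offset":[0,0,-0.05],"turn":0},{"offset":[0,0,-0.03],"turn":0},{"offset":[0,0,0],"turn":0},{"offset":[0,0,0],"turn":0}]'
python3 - <<'E'
from h import *
p=vision.snapshot("scene")
cv2.imwrite("pics/g7.png",cv2.resize(p["pixels"][160:300,340:480],(600,600),interpolation=3))
to(.653,-.028,.22)
E
```

```text
time_s: 20.2
eef_pos: [0.5749, 0.3522, 0.0554]
tcp_rot: [-3.141, -0.001, 0.267]
force: [-1.5, -1.2, 4.6]
gripper_width: 0.0651
grasp_force: 43.5
time_s: 21.2
eef_pos: [0.5747, 0.352, 0.2305]
tcp_rot: [-3.141, -0.002, 0.267]
force: [-0.3, -0.9, -2.3]
gripper_width: 0.0647
grasp_force: 45.1
t 21.25 tcp [0.574  0.3516 0.2289] rot [180.    0.   15.3] F [-0.9  0.1 -2.4] w 0.0651 gf 45.1
offset mm [-23.9 387.    8.9]
```

View pics/g7.png

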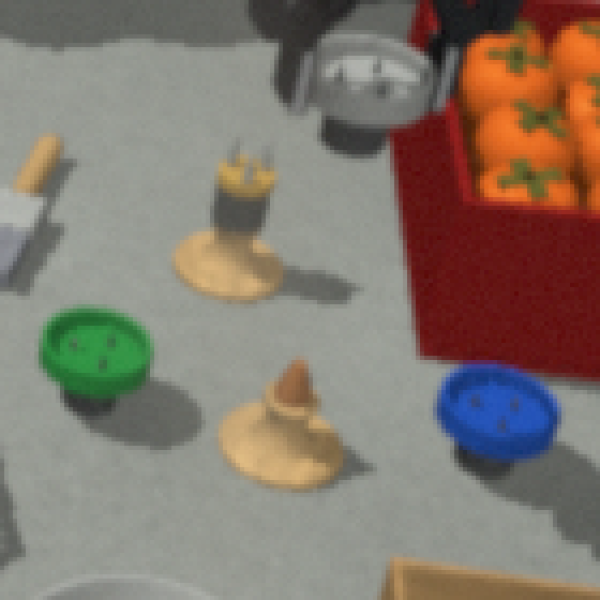

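The large cup is held level at crop (370,85). The stand is still upright and empty, with its nose tip at crop (298,362), and the fork is untouched. Next the large cup goes to the spindle.

```bash
python3 -m pendant '[{"offset":[-0.001,0.02,0],"turn":0},{"offset":[-0.003,0.04,0],"turn":0},{"offset":[-0.003,0.045,0],"turn":0},{"offset":[-0.003,0.045,0],"turn":0},{"offset":[-0.003,0.045,0],"turn":0},{"offset":[-0.003,0.045,0],"turn":0},{"offset":[-0.003,0.045,0],"turn":0},{"offset":[-0.003,0.045,0],"turn":0},{"offset":[-0.002,0.035,0],"turn":0},{"offset":[0,0.022,0],"turn":0}]'
python3 -m pendant '[{"offset":[0,0,0.02],"turn":0},{"offset":[0,0,0.03],"turn":0},{"offset":[0,0,0.02],"turn":0},{"offset":[0,0,0.01],"turn":0},{"offset":[0,0,0],"turn":0},{"offset":[0,0,0],"turn":0}]'
python3 - <<'E'
from h import *
stand=[(.036,0),(.034,.006),(.016,.03),(.016,.04),(.0105,.04),(.004,.065)]
for n in("top","scene"):
    p=vision.snapshot(n)
    m=best("stand",p,np.array((.575,.352)),.06)
    if m is not None: print(n,"stand",fit(p,m,stand,.575,.352),m.sum())
    if n=="scene": print("tip",ray(p,(409.5,244.5),.063)); cv2.imwrite("pics/g8.png",cv2.resize(p["pixels"][170:290,180:320],(700,600),interpolation=3))
    m=best("cup_large",p,np.array((.62,-.04)),.15)
    if m is not None: print(n,"cupL",fit(p,m,cupP(.033,state()["eef_pos"][2]-.0154),.653,-.028))
to(.653,-.028,.1054)
E
```

```text
time_s: 22.25
eef_pos: [0.6523, -0.0316, 0.2275]
tcp_rot: [-3.141, 0.003, 0.265]
force: [0.2, 0.9, -1.0]
gripper_width: 0.0648
grasp_force: 45.1
time_s: 22.85
eef_pos: [0.6535, -0.028, 0.1495]
tcp_rot: [3.142, 0.0, 0.267]
force: [0.0, 0.6, -1.0]
gripper_width: 0.0652
grasp_force: 45.1
top stand [0.5751 0.3516 0.9545] 429
scene stand [0.5753 0.3508 0.9251] 585
tip [0.57439685 0.35213372 0.063     ]
scene cupL [ 0.6537 -0.0286  0.9587]
t 23.15 tcp [ 0.6538 -0.0277  0.1501] rot [ 1.80e+02 -1.00e-01  1.53e+01] F [-0.   1.6 -2. ] w 0.0651 gf 45.1
offset mm [-0.9  0.1 44.7]
```

View pics/g8.png

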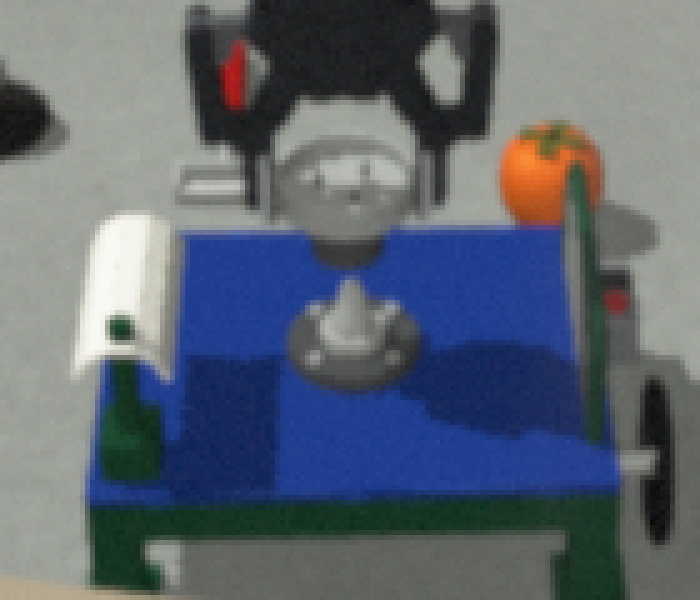

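The hub at crop (348,250) sits directly over the nose at (350,290), so I'll lower it.

```bash
python3 -m pendant '[{"offset":[-0.001,0,0.01],"turn":0},{"offset":[0,0,0.01],"turn":0},{"offset":[0,0,0.01],"turn":0},{"offset":[0,0,0.007],"turn":0},{"offset":[0,0,0.004],"turn":0},{"offset":[0,0,0.003],"turn":0},{"offset":[0,0,0],"turn":0},{"offset":[0,0,0],"turn":0}]'
python3 -c "
from h import *
to(.653,-.028,.1054)"
```

```text
time_s: 23.95
eef_pos: [0.6528, -0.0279, 0.1055]
tcp_rot: [3.142, -0.001, 0.267]
force: [-0.6, 0.6, 0.9]
gripper_width: 0.065
grasp_force: 45.2
t 23.95 tcp [ 0.6528 -0.0279  0.1055] rot [180.   -0.   15.3] F [-0.6  0.6  0.9] w 0.065 gf 45.2
offset mm [0.2 0.2 0.1]
```

Seated, with the force sign showing contact. I'll release it, go up, and head to the mat for the small cup.

```bash
python3 -m pendant '[{"offset":[0,0,0],"turn":0},{"offset":[0,0,0],"turn":0},{"offset":[0,0,0],"turn":0},{"offset":[0,0,0],"turn":0},{"offset":[0,0,0],"turn":0}]' 0
python3 -m pendant '[{"offset":[0,0,-0.02],"turn":0},{"offset":[0,0,-0.04],"turn":0},{"offset":[0,0,-0.05],"turn":0},{"offset":[0,0,-0.01],"turn":0},{"offset":[0,0,0],"turn":0}]'
python3 - <<'E'
from h import *
for n in("top","scene"):
    p=vision.snapshot(n)
    m=best("cup_small",p,np.array((.403,-.335)),.1)
    if m is not None: print(n,"S",fit(p,m,cupP(.026,.003),.403,-.3357))
    m=best("cup_large",p,np.array((.62,-.04)),.15)
    if m is not None: print(n,"L",[fit(p,m,cupP(.033,z),.653,-.028) for z in(.09,.1)])
to(.403,-.3355,.22)
E
```

```text
time_s: 24.45
eef_pos: [0.6525, -0.028, 0.1053]
tcp_rot: [3.142, -0.0, 0.267]
force: [-0.0, 0.0, 0.9]
gripper_width: 0.0851
grasp_force: 0.0
time_s: 24.95
eef_pos: [0.6539, -0.0281, 0.2279]
tcp_rot: [3.14, -0.005, 0.267]
force: [0.4, 0.3, -0.4]
gripper_width: 0.0857
grasp_force: 0.0
top S [ 0.4024 -0.3372  0.9573]
scene S [ 0.4058 -0.3355  0.9326]
scene L [array([ 0.6548, -0.0282,  0.8995]), array([ 0.6675, -0.0247,  0.8694])]
t 25.25 tcp [ 0.6515 -0.0279  0.2234] rot [-179.9    0.2   15.3] F [-0.5  0.2 -0. ] w 0.0852 gf 0.0
offset mm [-320.9  231.2    3.4]
```

```bash
python3 -m pendant '[{"offset":[-0.036,0.026,0],"turn":0},{"offset":[-0.036,0.026,0],"turn":0},{"offset":[-0.036,0.026,0],"turn":0},{"offset":[-0.036,0.026,0],"turn":0},{"offset":[-0.036,0.026,0],"turn":0},{"offset":[-0.036,0.026,0],"turn":0},{"offset":[-0.036,0.026,0],"turn":0},{"offset":[-0.036,0.026,0],"turn":0},{"offset":[-0.033,0.023,0],"turn":0},{"offset":[0,0,0],"turn":0}]'
python3 -m pendant '[{"offset":[0,0,0.04],"turn":0},{"offset":[0,0,0.045],"turn":0},{"offset":[0,0,0.045],"turn":0},{"offset":[0,0,0.04],"turn":0},{"offset":[0,0,0.02],"turn":0},{"offset":[0,0,0.012],"turn":0},{"offset":[0,0,0],"turn":0},{"offset":[0,0,0],"turn":0}]'
python3 -c "
from h import *
to(.403,-.3355,.0196)"
```

```text
time_s: 26.25
eef_pos: [0.4007, -0.3381, 0.2244]
tcp_rot: [-3.141, 0.002, 0.263]
force: [-0.0, 1.1, -1.1]
gripper_width: 0.0852
grasp_force: 0.0
time_s: 27.05
eef_pos: [0.4043, -0.3355, 0.0238]
tcp_rot: [3.141, -0.0, 0.267]
force: [-0.8, -0.2, 0.8]
gripper_width: 0.0855
grasp_force: 0.0
t 27.05 tcp [ 0.4043 -0.3355  0.0238] rot [180.   -0.   15.3] F [-0.8 -0.2  0.8] w 0.0855 gf 0.0
offset mm [-1.2 -0.4  4.2]
```

```bash
python3 -m pendant '[{"offset":[-0.001,0,0.004],"turn":0},{"offset":[0,0,0],"turn":0},{"offset":[0,0,0],"turn":0},{"offset":[0,0,0],"turn":0},{"offset":[0,0,0],"turn":0},{"offset":[0,0,0],"turn":0},{"offset":[0,0,0],"turn":0}]' 0.7 40
python3 -c "
from h import *
to(.403,-.3355,.0196)"
python3 -m pendant '[{"offset":[0,0,-0.01],"turn":0},{"offset":[0,0,-0.03],"turn":0},{"offset":[0,0,-0.04],"turn":0},{"offset":[0,0,-0.05],"turn":0},{"offset":[0,0,-0.05],"turn":0},{"offset":[0,0,-0.03],"turn":0},{"offset":[0,0,0],"turn":0},{"offset":[0,0,0],"turn":0}]'
python3 -c "
from h import *
to(.575,.3515,.22)"
```

```text
time_s: 27.75
eef_pos: [0.4031, -0.336, 0.0203]
tcp_rot: [3.141, -0.001, 0.267]
force: [-1.0, 0.9, 5.6]
gripper_width: 0.0507
grasp_force: 40.6
t 27.75 tcp [ 0.4031 -0.336   0.0203] rot [179.9  -0.   15.3] F [-1.   0.9  5.6] w 0.0507 gf 40.6
offset mm [ 0.1 -0.5  0.7] 
time_s: 28.55
eef_pos: [0.4027, -0.3357, 0.2302]
tcp_rot: [3.14, -0.001, 0.267]
force: [0.0, 0.6, -1.6]
gripper_width: 0.0508
grasp_force: 42.1
t 28.55 tcp [ 0.4027 -0.3357  0.2302] rot [ 1.799e+02 -1.000e-01  1.530e+01] F [ 0.   0.6 -1.6] w 0.0508 gf 42.1
offset mm [ 347.3 -617.5   10.2]
```

```bash
python3 -m pendant '[{"offset":[0.012,-0.021,0],"turn":0},{"offset":[0.022,-0.039,0],"turn":0},{"offset":[0.022,-0.039,0],"turn":0},{"offset":[0.022,-0.039,0],"turn":0},{"offset":[0.022,-0.039,0],"turn":0},{"offset":[0.022,-0.039,0],"turn":0},{"offset":[0.022,-0.039,0],"turn":0},{"offset":[0.022,-0.039,0],"turn":0},{"offset":[0.022,-0.039,0],"turn":0},{"offset":[0.022,-0.039,0],"turn":0}]'
python3 -m pendant '[{"offset":[0.022,-0.039,0],"turn":0},{"offset":[0.022,-0.039,0],"turn":0},{"offset":[0.022,-0.039,0],"turn":0},{"offset":[0.022,-0.039,0],"turn":0},{"offset":[0.022,-0.039,0],"turn":0},{"offset":[0.017,-0.031,0],"turn":0},{"offset":[0.010,-0.0185,0],"turn":0},{"offset":[0,0,0],"turn":0},{"offset":[0,0,0],"turn":0}]'
python3 -m pendant '[{"offset":[0,0,0.03],"turn":0},{"offset":[0,0,0.04],"turn":0},{"offset":[0,0,0.03],"turn":0},{"offset":[0,0,0.02],"turn":0},{"offset":[0,0,0],"turn":0},{"offset":[0,0,0],"turn":0}]'
python3 - <<'E'
from h import *
p=vision.snapshot("scene")
m=best("cup_small",p,np.array((.52,.352)),.15); z=state()["eef_pos"][2]-.0173
if m is not None: print("S",fit(p,m,cupP(.026,z),.575,.3515))
cv2.imwrite("pics/g9.png",cv2.resize(p["pixels"][180:300,340:480],(700,600),interpolation=3))
to(.575,.3515,.0573)
E
```

```text
time_s: 29.55
eef_pos: [0.5061, 0.0802, 0.2275]
tcp_rot: [-3.141, 0.003, 0.267]
force: [1.1, 0.3, -0.9]
gripper_width: 0.0504
grasp_force: 42.1
time_s: 30.45
eef_pos: [0.5738, 0.3499, 0.227]
tcp_rot: [3.14, 0.004, 0.268]
force: [-0.7, 0.5, -0.5]
gripper_width: 0.0506
grasp_force: 42.1
time_s: 31.05
eef_pos: [0.5748, 0.3494, 0.1093]
tcp_rot: [3.141, 0.001, 0.266]
force: [-1.4, -0.0, -1.2]
gripper_width: 0.0503
grasp_force: 42.1
S [0.5777 0.3495 0.8893]
t 31.15 tcp [0.5758 0.3504 0.1108] rot [-1.80e+02 -1.00e-01  1.53e+01] F [-0.2 -0.3 -1.5] w 0.0504 gf 42.1
offset mm [-0.5 -1.3 53.5]
```

View pics/g9.png

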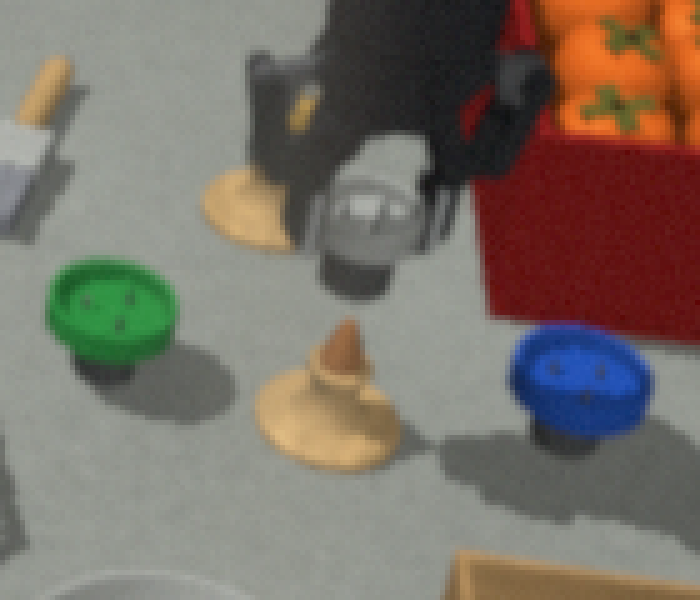

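The small cup's hub at crop (357,285) is in line with the stand's nose at (347,322), within about 1–2 mm and inside the 8 mm capture range. I'll lower it gently.

```bash
python3 -m pendant '[{"offset":[0,0,0.015],"turn":0},{"offset":[0,0,0.01],"turn":0},{"offset":[0,0,0.01],"turn":0},{"offset":[0,0,0.008],"turn":0},{"offset":[0,0,0],"turn":0},{"offset":[0,0,0],"turn":0}]'
python3 -m pendant '[{"offset":[0,0,0.005],"turn":0},{"offset":[0,0,0.003],"turn":0},{"offset":[0,0,0.002],"turn":0},{"offset":[0,0,0],"turn":0},{"offset":[0,0,0],"turn":0}]'
python3 -c "
from h import *
to(.575,.3515,.0573)"
```

```text
time_s: 31.75
eef_pos: [0.5748, 0.3504, 0.0659]
tcp_rot: [3.141, 0.001, 0.267]
force: [-0.1, -0.1, -0.7]
gripper_width: 0.0503
grasp_force: 42.1
time_s: 32.25
eef_pos: [0.5751, 0.3506, 0.0574]
tcp_rot: [-3.141, -0.001, 0.267]
force: [-2.0, -1.4, 7.1]
gripper_width: 0.0503
grasp_force: 42.8
t 32.25 tcp [0.5751 0.3506 0.0574] rot [-180.    -0.    15.3] F [-2.  -1.4  7.1] w 0.0503 gf 42.8
offset mm [ 0.1 -0.9  0.1]
```

Seated: contact at 7 N, and the height is as computed. I'll release, back off and verify.

```bash
python3 -m pendant '[{"offset":[0,0,0],"turn":0},{"offset":[0,0,0],"turn":0},{"offset":[0,0,0],"turn":0},{"offset":[0,0,0],"turn":0},{"offset":[0,0,0],"turn":0}]' 0
python3 -m pendant '[{"offset":[0,0,-0.02],"turn":0},{"offset":[0,0,-0.04],"turn":0},{"offset":[0,0,-0.05],"turn":0},{"offset":[0,0,-0.05],"turn":0},{"offset":[0,0,0],"turn":0}]'
python3 - <<'E'
from h import *
p=vision.snapshot("scene")
a=cv2.resize(p["pixels"][190:290,350:450],(390,390),interpolation=3); b=cv2.resize(p["pixels"][190:290,200:300],(390,390),interpolation=3)
cv2.imwrite("pics/g10.png",np.hstack([a,b]))
for n in("scene","top"):
    if n=="top": p=vision.snapshot(n)
    m=best("fruit_large",p,np.array((.43,.03)),.1)
    if m is not None: print(n,fit(p,m,fruitL(0),.422,.028))
to(.4225,.0275,.22)
E
```

```text
time_s: 32.75
eef_pos: [0.5749, 0.3505, 0.0562]
tcp_rot: [3.142, 0.0, 0.267]
force: [0.5, 0.5, -0.0]
gripper_width: 0.0852
grasp_force: 0.0
time_s: 33.25
eef_pos: [0.5785, 0.3526, 0.2245]
tcp_rot: [-3.138, -0.012, 0.267]
force: [0.9, 0.8, -0.2]
gripper_width: 0.0859
grasp_force: 0.0
scene [0.419  0.0266 0.7748]
top [0.4234 0.0284 0.9823]
t 33.45 tcp [0.5742 0.35   0.2149] rot [1.80e+02 1.00e-01 1.53e+01] F [-0.4  0.4  0.1] w 0.0857 gf 0.0
offset mm [-231.3  271.1   -5.1]
```

View pics/g10.png

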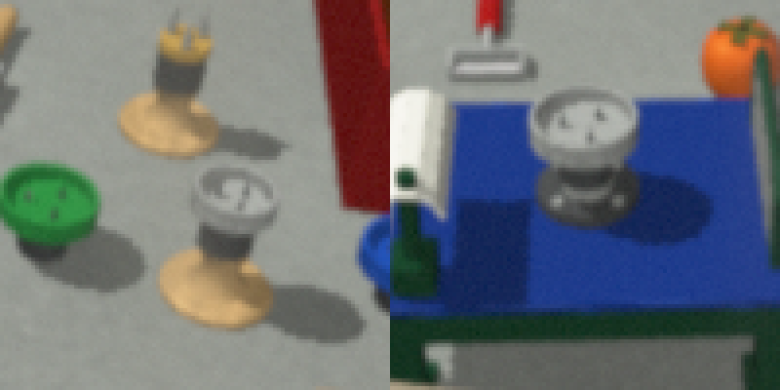

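Both cups are fully down and level: the small one on the stand at (235,200) in the left half, the large one on the spindle at (585,130) in the right half. The fork is unmoved. Next is the big fruit.

```bash
python3 -m pendant '[{"offset":[-0.028,0.033,0],"turn":0},{"offset":[-0.028,0.033,0],"turn":0},{"offset":[-0.028,0.033,0],"turn":0},{"offset":[-0.028,0.033,0],"turn":0},{"offset":[-0.028,0.033,0],"turn":0},{"offset":[-0.028,0.033,0],"turn":0},{"offset":[-0.028,0.033,0],"turn":0},{"offset":[-0.028,0.033,0],"turn":0},{"offset":[-0.006,0.006,0],"turn":0},{"offset":[0,0,0],"turn":0}]'
python3 -m pendant '[{"offset":[0,0,0.03],"turn":0},{"offset":[0,0,0.04],"turn":0},{"offset":[0,0,0.03],"turn":0},{"offset":[0,0,0.02],"turn":0},{"offset":[0,0,0],"turn":0},{"offset":[0,0,0],"turn":0}]'
python3 - <<'E'
from h import *
to(.4235,.0284,.013)
E
```

```text
time_s: 34.45
eef_pos: [0.423, 0.0284, 0.2152]
tcp_rot: [-3.141, 0.002, 0.264]
force: [0.1, 0.3, -0.0]
gripper_width: 0.0854
grasp_force: 0.0
time_s: 35.05
eef_pos: [0.4244, 0.0302, 0.096]
tcp_rot: [-3.141, 0.001, 0.268]
force: [0.4, 1.2, 0.3]
gripper_width: 0.0854
grasp_force: 0.0
t 35.05 tcp [0.4244 0.0302 0.096 ] rot [-1.80e+02  1.00e-01  1.53e+01] F [0.4 1.2 0.3] w 0.0854 gf 0.0
offset mm [-1.3  1.5 83. ]
```

```bash
python3 -m pendant '[{"offset":[-0.001,0.001,0.03],"turn":0},{"offset":[0,0,0.025],"turn":0},{"offset":[0,0,0.018],"turn":0},{"offset":[0,0,0.01],"turn":0},{"offset":[0,0,0],"turn":0},{"offset":[0,0,0],"turn":0}]'
python3 -m pendant '[{"offset":[0,0,0],"turn":0},{"offset":[0,0,0],"turn":0},{"offset":[0,0,0],"turn":0},{"offset":[0,0,0],"turn":0},{"offset":[0,0,0],"turn":0},{"offset":[0,0,0],"turn":0}]' 0.6 30
python3 -m pendant '[{"offset":[0,0,-0.01],"turn":0},{"offset":[0,0,-0.03],"turn":0},{"offset":[0,0,-0.045],"turn":0},{"offset":[0,0,-0.045],"turn":0},{"offset":[0,0,-0.045],"turn":0},{"offset":[0,0,-0.035],"turn":0},{"offset":[0,0,0],"turn":0},{"offset":[0,0,0],"turn":0}]'
python3 - <<'E'
from h import *
to(.653,-.028,.21)
E
```

```text
time_s: 35.65
eef_pos: [0.4244, 0.0284, 0.0141]
tcp_rot: [3.141, -0.001, 0.267]
force: [0.1, 0.8, 0.5]
gripper_width: 0.0855
grasp_force: 0.0
time_s: 36.25
eef_pos: [0.4243, 0.0282, 0.0144]
tcp_rot: [3.141, -0.002, 0.267]
force: [-1.8, -0.0, 12.3]
gripper_width: 0.0588
grasp_force: 29.5
time_s: 37.05
eef_pos: [0.4237, 0.0281, 0.2242]
tcp_rot: [3.141, -0.002, 0.267]
force: [0.1, -0.7, -0.7]
gripper_width: 0.0585
grasp_force: 33.1
t 37.05 tcp [0.4237 0.0281 0.2242] rot [ 1.80e+02 -1.00e-01  1.53e+01] F [ 0.1 -0.7 -0.7] w 0.0585 gf 33.1
offset mm [206.4 114.6  14.2]
```

```bash
python3 -m pendant '[{"offset":[0.018,0.010,0],"turn":0},{"offset":[0.033,0.018,0],"turn":0},{"offset":[0.035,0.020,0],"turn":0},{"offset":[0.035,0.020,0],"turn":0},{"offset":[0.035,0.020,0],"turn":0},{"offset":[0.030,0.016,0],"turn":0},{"offset":[0.020,0.011,0],"turn":0},{"offset":[0,0,0],"turn":0},{"offset":[0,0,0],"turn":0}]'
python3 -m pendant '[{"offset":[0,0,0.02],"turn":0},{"offset":[0,0,0.02],"turn":0},{"offset":[0,0,0.015],"turn":0},{"offset":[0,0,0],"turn":0},{"offset":[0,0,0],"turn":0}]'
python3 - <<'E'
from h import *
p=vision.snapshot("scene")
m=best("fruit_large",p,np.array((.58,-.03)),.15); z=state()["eef_pos"][2]-.0144
if m is not None: print(fit(p,m,fruitL(z),.653,-.028),z)
cv2.imwrite("pics/g11.png",cv2.resize(p["pixels"][170:290,180:320],(700,600),interpolation=3))
to(.653,-.028,.1404)
E
```

```text
time_s: 37.95
eef_pos: [0.6513, -0.0285, 0.2208]
tcp_rot: [-3.14, 0.004, 0.267]
force: [-0.4, -0.4, -1.7]
gripper_width: 0.0589
grasp_force: 33.1
time_s: 38.45
eef_pos: [0.6522, -0.0283, 0.1683]
tcp_rot: [-3.141, 0.001, 0.267]
force: [-0.2, -0.6, -1.0]
gripper_width: 0.0588
grasp_force: 33.1
[ 0.655  -0.03    0.9572] 0.1549419256199715
t 38.55 tcp [ 0.6531 -0.0284  0.1693] rot [ 1.80e+02 -1.00e-01  1.53e+01] F [ 0.4 -0.4 -0.6] w 0.0591 gf 33.1
offset mm [ 0.  -0.4 28.9]
```

View pics/g11.png

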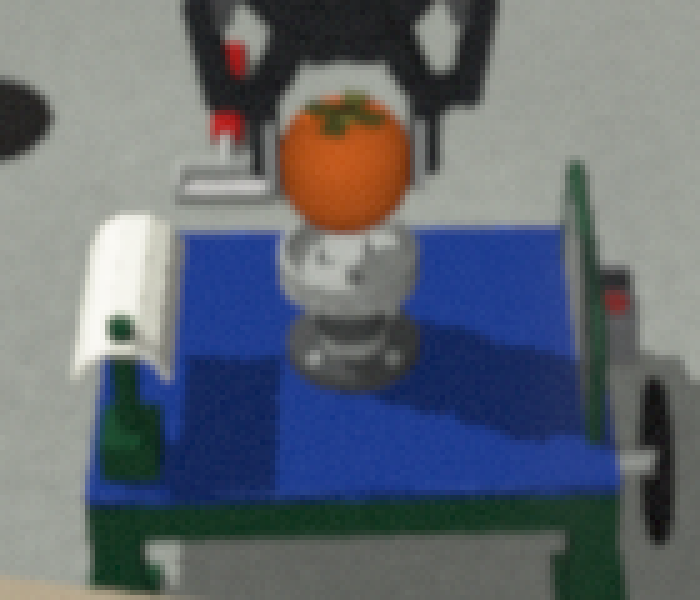

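The fruit is held upright at crop (345,160), above the cup at (348,265). I'll lower it.

```bash
python3 -m pendant '[{"offset":[0,0,0.012],"turn":0},{"offset":[0,0,0.01],"turn":0},{"offset":[0,0,0.005],"turn":0},{"offset":[0,0,0.001],"turn":0},{"offset":[0,0,0],"turn":0},{"offset":[0,0,0],"turn":0}]'
python3 -c "
from h import *
to(.653,-.028,.1404)"
```

```text
time_s: 39.15
eef_pos: [0.6525, -0.0283, 0.1407]
tcp_rot: [-3.141, 0.0, 0.267]
force: [-3.2, 1.8, 6.1]
gripper_width: 0.0588
grasp_force: 33.7
t 39.15 tcp [ 0.6525 -0.0283  0.1407] rot [-180.     0.    15.3] F [-3.2  1.8  6.1] w 0.0588 gf 33.7
offset mm [ 0.5 -0.2  0.3]
```

```bash
python3 -m pendant '[{"offset":[0,0,0],"turn":0},{"offset":[0,0,0],"turn":0},{"offset":[0,0,0],"turn":0},{"offset":[0,0,0],"turn":0},{"offset":[0,0,0],"turn":0}]' 0
python3 -m pendant '[{"offset":[0,0,-0.01],"turn":0},{"offset":[0,0,-0.03],"turn":0},{"offset":[0,0,-0.05],"turn":0},{"offset":[0,0,-0.05],"turn":0},{"offset":[0,0,-0.02],"turn":0},{"offset":[0,0,0],"turn":0},{"offset":[0,0,0],"turn":0},{"offset":[0,0,0],"turn":0}]'
python3 - <<'E'
from h import *
p=vision.snapshot("scene")
m=best("fruit_large",p,np.array((.58,-.03)),.15)
if m is not None: print(fit(p,m,fruitL(.126),.653,-.028))
cv2.imwrite("pics/g12.png",cv2.resize(p["pixels"][150:310,100:490],(800,328),interpolation=3))
to(0.5,0,.3)
E
```

```text
time_s: 39.65
eef_pos: [0.6526, -0.0285, 0.1402]
tcp_rot: [-3.142, 0.0, 0.267]
force: [-0.3, 1.5, 0.8]
gripper_width: 0.0852
grasp_force: 0.0
time_s: 40.45
eef_pos: [0.6517, -0.0284, 0.2989]
tcp_rot: [-3.141, 0.002, 0.267]
force: [-1.1, 0.1, -0.2]
gripper_width: 0.0852
grasp_force: 0.0
[ 0.6513 -0.0303  0.9296]
t 40.55 tcp [ 0.6518 -0.0285  0.2986] rot [-180.     0.2   15.3] F [-0.6 -0.3  0.2] w 0.0854 gf 0.0
offset mm [-138.9  -67.5   -1.4]
```

View pics/g12.png

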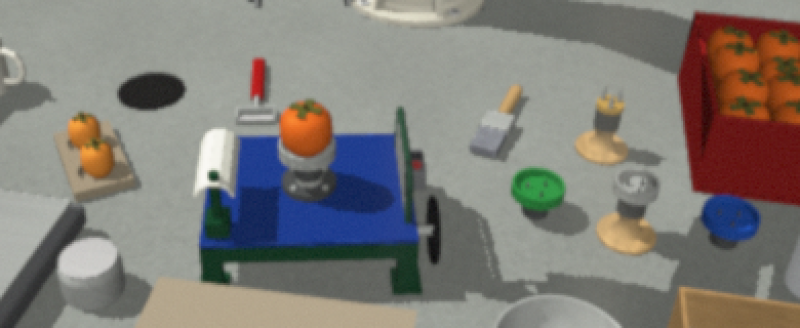

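All is in place: the big fruit is upright in the large cup at (306,125), the small cup is on the stand at (632,190), both small fruits are in the tray at (90,145), and the mat is clear at (152,90).

```bash
python3 -c "
from workcell import ticket
print(ticket.sign_off())"
```

```text
the job is handed in; nothing more can be done
None
```

The job is done and handed in at about 41 s of the 134 s: the small fruit is upright in the tray pocket, the large cup is down on the spindle with the big persimmon upright in it, and the small cup is down on the untipped stand, though no verdict came back.

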